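Lock a salvaged disk away in the two-disk case

ROBOT

A 6-joint arm with a two-finger parallel gripper is mounted at the origin on a cart in front of the work surface, level with it; the furniture and walls round the work are solid. World frame = base frame: x ahead of the robot, y to its left, z up, the work surface at z = 0. Lengths are in m, angles in rad, forces in N, time in s.
With the tool pointing down it reaches from about 0.3 to 0.875 m from the base axis. Payload 6.4 kg.
Tool frame: the origin (TCP) lies midway between the tips of the shut fingers; the grasp point (between the pads) lies 19 mm behind it; z points along the fingers, y is the line along which they close (so a half turn about z gives the same grasp; the last joint's range is limited). The gripper opens to 88 mm and grips with 3 to 60 N. Pads are 18 mm wide; open, the fingers measure 123 mm over their backs; the gripper's body (75 mm by 187 mm) begins 45 mm behind the grasp point.
Start: joints at [-1.495, 0.181, 1.607, -0, 1.354, -0.206], TCP at [0.16, -0.552, 0.239] pointing down, gripper open.
Joint ranges: [-2.99, 2.99], [-0.89, 2.07], [0.3, 2.58], [-1.14, 4.28], [0, 2.63], [-3.12, 3.12]. Speed limits (rad/s): [2.57, 2.57, 3.01, 3.14, 3.14, 3.14].

INTERFACE

Orientations are given as a unit quaternion [w, x, y, z].
In Python, from bench import arm gives the robot as it stands. The module is installed in compiled form; this text tells all that it offers. Calls block until the motion is done:
- arm.goto(position, orientation): joint-space move of the TCP to a pose.
- arm.movel(position, vel=0.15, frame=None, force_limit=None): straight line of the TCP; frame=None keeps the orientation; vel is the mean speed in m/s. With force_limit (N) it stops when the force on the tool has changed by that much, and returns True; else False.
- arm.set_joints(angles): joint-space move.
- arm.release() and arm.grasp(): open the fingers fully, or close them until they stop; the grip force is fixed at half the most.
- arm.dwell(seconds).
- arm.inverse_kinematics(position, orientation): joint angles nearest the present ones, or None.
- arm.get_obs(): the state.
- arm.capture(name): name is "scene" or "side" or "wrist"; returns a dict with "pixels" (480x640x3 uint8, blue, green, red), "vertical_fov" (degrees; the focal length in pixels is half the picture's height over the tangent of half this angle, whatever the lens; pixels are square), "cx", "cy" (the principal point, pixels), "dist_coeffs" ([k1, k2, p1, p2, k3] as OpenCV has them; the pictures are not rectified), "cam_to_world" (4x4, takes a point from camera to world coordinates). Camera axes: x right, y down, z forward; pixel columns grow to the right and rows downward; lengths in m; the calibration is good to about 2 mm. A picture is of the moment at which its call begins. There is no depth.
A pose or a line that the arm cannot do raises arm.PlanningError and nothing moves.
- arm.hand_in(): hands the job in; it is judged then, once.
The state is a dict: "time_s": time; "q": joint angles; "joint_vel": joint speeds; "joint_efforts": joint torques, N m; "tcp_pos": TCP position; "ee_rot": TCP orientation; "ft_force": force on the tool from outside, world axes, zero at the start; "ft_torque": the same for the moment, N m; "gripper_width": finger opening in m; "grip_force": force on a finger pad.
Only numpy, scipy, OpenCV 4.12 (cv2) and the standard library are available. Lean on these libraries where they do the work, as an engineer would, in place of code of your own. Each camera call takes 0.05 s, during which the arm holds its last target. There are 200 camera calls.

TASK

Take the loose 2.5-inch disk out of the black comb stand and stand it in the empty foam slot of the blue steel case, beside the disk already there. Then shut the lid fully and swing the hasp over and down onto the staple on the case's front until it lies flat, ready for a padlock. Leave everything else where it is.

Things in the scene. Friction and masses are not known exactly. Their poses are not given: they have to be found in the camera images.
- case: fixed blue sheet-steel case, 124 (x) x 120 (y) x 84 mm high when shut: base 48 mm, lid 36 mm deep. Origin: centre of its underside; +x from its front (hasp side, nearer the robot) to its hinge side, z up. Grey foam inside, top 38 mm above the table, with two slots along x, 106 mm long, 13 mm wide, floor 6 mm above the table: empty one at y = +22 mm, one with a disk at y = -22 mm
- free_slot (a point): middle of the mouth of the empty slot, at the foam's top (0, +22, 38 mm from the case's origin); axes as the case's
- full_slot (a point): middle of the mouth of the slot that already holds a disk (0, -22, 38 mm); axes as the case's
- lid_hinge (a point): middle of the lid's hinge axis, at (+62, 0, 48 mm) in the case; the axis runs along the case's y
- lid (a joint): lid angle, rad: 0 = fully shut on the base, grows as it opens; starts nearly upright, 1.45 to 1.6. Stiff friction hinge (0.3 N m, lid 0.3 kg): it stays where it is left and must be pushed down all the way. A shell 124 mm from hinge to front, 36 mm deep, 120 mm wide; upright, its hollow side faces the robot, its front edge is on top and the folded hasp points away from the robot
- lid_front (a point): middle of the lid's outer top edge at its front: 124 mm in front of the hinge axis and 36 mm above the rim when shut (84 mm above the table)
- hasp (a joint): hasp angle relative to the lid, rad: 0 = flat along the case's front, over the staple; grows as it swings out (1.6 = straight out from the front) and up to 3.0 (standing up past the lid's top edge). Starts folded back at 2.7 to 2.95; light friction (0.03 N m), it stays where it is left. With the lid not quite shut its slot misses the staple and it stops on it
- hasp_pin (a point): middle of the hasp's hinge pin on the lid's front, 5 mm out from the front face; 72 mm above the table when the lid is shut; the pin runs along the case's y
- hasp_end (a point): middle of the hasp's end bar's lower edge, 46 mm from the pin. Steel strap 34 mm wide, 3 mm thick, 52 mm long, lip turned out at the end; slot 22 mm wide, 22.5 to 36 mm from the pin; below it the plain end bar (36 to 46 mm), the place to push. The fixed staple, a loop 18 mm wide, stands out 15 mm from the case's front, 44 mm above the table; shut, it shows 8 mm past the strap
- disk: the disk to store: silver-white 2.5-inch hard disk, 70 x 100 x 8.5 mm, 0.1 kg. It stands on a long edge in the middle slot of the comb stand, lower edge 10 mm, top edge 80 mm above the table. Its own y is the 100 mm direction (level), x the 70 mm direction (upright), z the thickness; origin in the middle of one broad face
- disk_mid (a point): centre of the disk, 35 mm below its top edge as it stands; in its place in the case this is 41 mm above the table
- disk_stored: the same kind of disk, already standing in the other slot of the case
- stored_mid (a point): centre of that disk
- stand: black plastic comb stand, fixed: base 118 (x) x 78 (y) x 10 mm, origin centre of its underside, and at x = +-38 mm two rows of four teeth rising to 44 mm above the table; the disk stands between the middle teeth, along the stand's x, free for fingers between the rows
- heatsink: finned aluminium heatsink, 58 x 62 x 30 mm, lying on the table; leave it
- connector: beige connector hood, 58 x 52 x 17 mm, lying on the table; leave it

How it is judged:
By the outcome, as a careful person would: the job done as asked, in the order asked, and still so for the second after the job is handed in, with the robot touching nothing.
It also fails if it takes over 72 s, if anything falls off the work surface, if the arm or the gripper's body presses on something with over 40 N, if the wrist force passes 120 N, or if a joint passes its speed limit or range.

## Working session

There is one attempt and no reset: what is moved stays moved. The work goes in short steps, each a Python script; the robot and the scene stay as the last script left them, time stands still between calls to the robot, and variables do not carry over. Pictures are saved under pics/ and viewed, at most 10 in all, crops included, and the job is handed in when it is done.

```bash
mkdir -p pics; cat > h.py <<'E'
import numpy as np, cv2
from bench import arm
def cal(c):
    f=240/np.tan(np.radians(c["vertical_fov"])/2)
    return np.array([[f,0,c["cx"]],[0,f,c["cy"]],[0,0,1.]]),np.array(c["dist_coeffs"],float),np.array(c["cam_to_world"])
def ray(c,uv):
    K,D,T=cal(c); p=cv2.undistortPoints(np.array([[uv]],float),K,D)[0,0]
    return T[:3,3],T[:3,:3]@np.array([p[0],p[1],1.])
def onz(c,uv,z):
    o,d=ray(c,uv); return o+d*(z-o[2])/d[2]
def tri(cs,uvs):
    A=0;b=0
    for c,u in zip(cs,uvs):
        o,d=ray(c,u); d=d/np.linalg.norm(d); P=np.eye(3)-np.outer(d,d); A=A+P; b=b+P@o
    return np.linalg.solve(A,b)
def proj(c,p):
    K,D,T=cal(c); W=np.linalg.inv(T)
    return cv2.projectPoints(np.array(p,float).reshape(-1,1,3),cv2.Rodrigues(W[:3,:3])[0],W[:3,3],K,D)[0].reshape(-1,2)
def shot(name,fn):
    import pickle
    c=arm.capture(name); cv2.imwrite(f"pics/{fn}.png",c["pixels"]); pickle.dump(c,open(f"{fn}.pkl","wb")); return c
def load(fn):
    import pickle; return pickle.load(open(f"{fn}.pkl","rb"))
E
python3 - <<'E'
from h import *
a=shot("scene","s1");b=shot("side","d1")
for c in(a,b): print(np.round(c["cam_to_world"],3),c["vertical_fov"],c["dist_coeffs"])
o=arm.get_obs();print(o["time_s"],o["ee_rot"],o["tcp_pos"])
E
```

```text
[[ 0.749 -0.396  0.532 -0.133]
 [-0.663 -0.452  0.597 -0.808]
 [ 0.004 -0.8   -0.6    0.816]
 [ 0.     0.     0.     1.   ]] 56.060540188702774 [-0.01262598  0.          0.          0.          0.        ]
[[ 0.955 -0.2    0.22   0.258]
 [-0.296 -0.582  0.757 -0.942]
 [-0.023 -0.788 -0.615  0.788]
 [ 0.     0.     0.     1.   ]] 48.20244654042456 [0.02769093 0.         0.         0.         0.        ]
0.1 [-7.68067927e-04  9.90089617e-01  1.40434888e-01  5.56514902e-05] [ 0.15988501 -0.55183469  0.23790917]
```

View pics/s1.png

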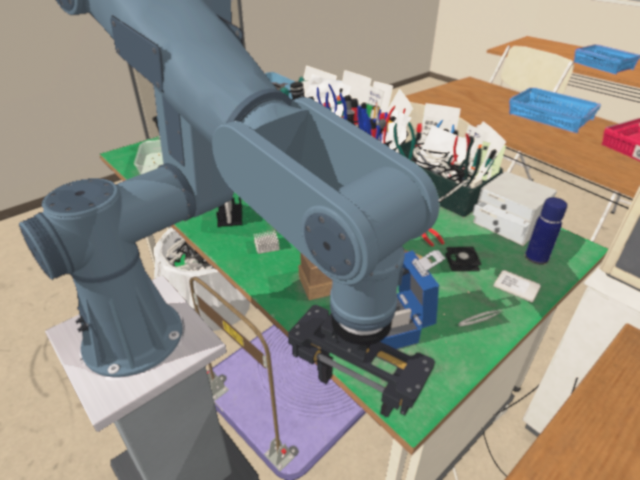

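View pics/d1.png

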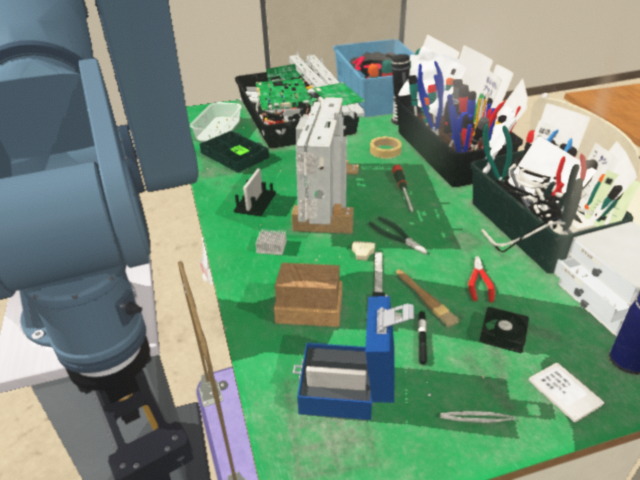

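The side view shows the case at about (335,385) with its lid upright at (380,350) and the comb stand with the disk at (255,195). There is a wood block at (308,295) and a tall unit at (322,165). In the scene view the arm hides most of the case.

```bash
python3 - <<'E'
from h import *
b=load("d1")
for n,uv,z in [("stand",(253,207),.01),("diskL",(246,181),.08),("diskR",(260,170),.08),("case FL",(300,411),0),("case FR(x+)",(370,415),0),("caseFLtop",(299,381),.048),("case back-left top",(308,346),.048),("lid top near",(377,305),.17),("block",(275,320),0),("block r",(340,325),0),("block top",(277,265),.08),("tall base",(292,228),0),("tall base r",(352,232),0),("tall top",(330,100),.2),("frame",(182,265),0.1),("heatsink",(270,250),0),("edge",(205,235),0)]:
    print(n,np.round(onz(b,uv,z),3))
E
```

```text
stand [0.423 0.241 0.01 ]
diskL [0.416 0.259 0.08 ]
diskR [0.462 0.303 0.08 ]
case FL [ 0.374 -0.395  0.   ]
case FR(x+) [ 0.485 -0.44   0.   ]
caseFLtop [ 0.381 -0.371  0.048]
case back-left top [ 0.417 -0.3    0.048]
lid top near [ 0.524 -0.357  0.17 ]
block [ 0.383 -0.17   0.   ]
block r [ 0.505 -0.225  0.   ]
block top [ 0.411 -0.096  0.08 ]
tall base [0.499 0.129 0.   ]
tall base r [0.636 0.064 0.   ]
tall top [0.692 0.405 0.2  ]
frame [ 0.225 -0.057  0.1  ]
heatsink [0.426 0.06  0.   ]
edge [0.287 0.171 0.   ]
```

```bash
cat >> h.py <<'E'
def qd(deg):
    a=np.radians(deg)/2; return [0,np.cos(a),np.sin(a),0]
E
python3 - <<'E'
from h import *
o=arm.get_obs(); p=np.array(o["tcp_pos"])
arm.movel([p[0],p[1],.40])
arm.goto([.40,-.34,.42],qd(-22))
w=shot("wrist","w1"); T=w["cam_to_world"];print(np.round(T,3),w["vertical_fov"])
a=shot("scene","s2")
arm.goto([.42,.20,.42],qd(45))
w=shot("wrist","w2");print(np.round(w["cam_to_world"],3)); shot("side","d2")
print(arm.get_obs()["time_s"],arm.get_obs()["q"])
cv2.imwrite("pics/m1.png",cv2.resize(np.hstack([load("w1")["pixels"],w["pixels"]]),(800,300)))
E
```

```text
[[-0.375 -0.888 -0.266  0.469]
 [-0.927  0.359  0.106 -0.367]
 [ 0.001  0.287 -0.958  0.567]
 [ 0.     0.     0.     1.   ]] 63.92192010234286
[[ 0.706 -0.679 -0.203  0.474]
 [-0.708 -0.675 -0.205  0.253]
 [ 0.002  0.289 -0.957  0.567]
 [ 0.     0.     0.     1.   ]]
4.6917 [ 1.86754049e-01 -1.63120222e-01  1.59688071e+00 -1.16924820e-04
  1.70802743e+00  9.73839847e-01]
```

View pics/m1.png

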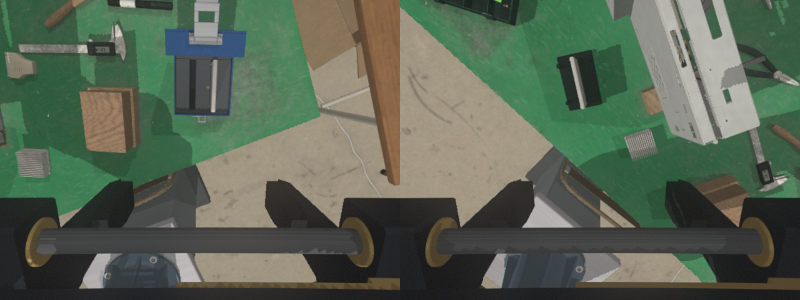

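The left half shows the case from above at w1 pixels (325,135), with the empty slot on the left and the stored disk at (345,135). The right half shows the stand and disk at w2 pixels (925-640=285,130). I'll enlarge both.

```bash
python3 - <<'E'
from h import *
a=load("w1")["pixels"][0:200,250:410]; b=load("w2")["pixels"][60:200,230:360]
A=cv2.resize(a,None,fx=3,fy=3,interpolation=cv2.INTER_CUBIC);B=cv2.resize(b,None,fx=2.4,fy=2.4,interpolation=cv2.INTER_CUBIC)
C=np.zeros((600,800,3),np.uint8);C[:600,:480]=A;C[:B.shape[0],480:480+B.shape[1]]=B
cv2.imwrite("pics/m2.png",C)
E
```

```text
(no output)
```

View pics/m2.png

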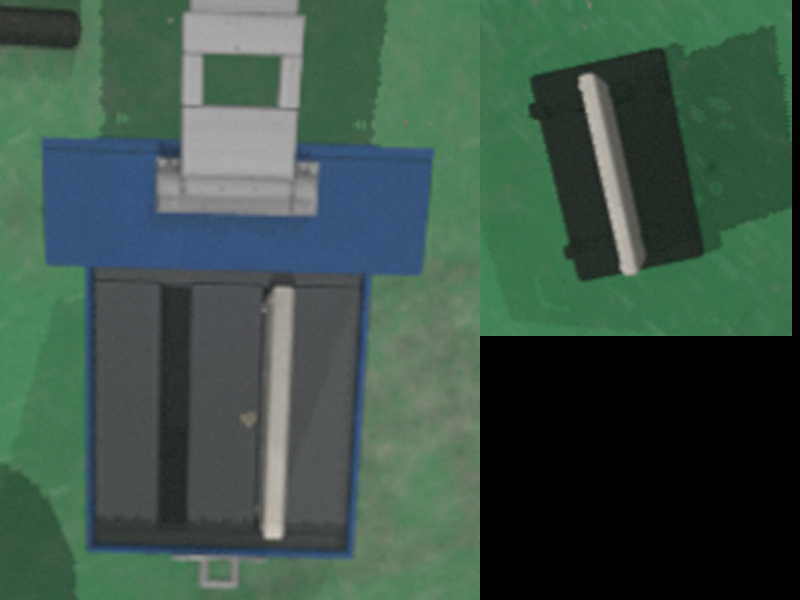

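```bash
python3 - <<'E'
from h import *
w=load("w1");v=load("w2")
f=lambda X,Y,z:onz(w,(250+X/3,Y/3),z)
g=lambda X,Y,z:onz(v,(230+(X-480)/2.4,60+Y/2.4),z)
def yaw(d):return np.degrees(np.arctan2(d[1],d[0]))
L=f(90,549,.048);R=f(352,556,.048);print("front rim",L,R,np.linalg.norm(L-R),"yaw",yaw(R-L)+90)
y=np.radians(yaw(R-L)+90);ex=np.array([np.cos(y),np.sin(y),0]);print("case centre",(L+R)/2+.062*ex)
s0=f(172.5,522,.038);s1=f(175,285,.038);print("slot",s0,s1,np.linalg.norm(s1-s0),yaw(s1-s0))
s0=f(271,537,.076);s1=f(282,288,.076);print("stored top",s0,s1,(s0+s1)/2,np.linalg.norm(s1-s0),yaw(s1-s0))
a=g(627.5,271,.08);b=g(586.5,75,.08);print("disk",a,b,(a+b)/2,np.linalg.norm(a-b),yaw(b-a))
c=[g(*p,.01) for p in[(533,78),(665,50),(702,253),(580,280)]];print("stand",np.round(c,3),np.mean(c,0),yaw(c[1]-c[2]))
# lid top edges: outer-top edge (front) 
l=f(43,140,.172);r=f(433,150,.172);print("lid far",l,r,np.linalg.norm(l-r))
l=f(47,265,.172);r=f(422,273,.172);print("lid near",l,r,np.linalg.norm(l-r))
E
```

```text
front rim [ 0.41891648 -0.29115872  0.048     ] [ 0.37183977 -0.39913088  0.048     ] 0.11778880722647175 yaw -23.55757779650574
case centre [ 0.45221098 -0.36992437  0.048     ]
slot [ 0.41513044 -0.32938077  0.038     ] [ 0.50763998 -0.36890425  0.038     ] 0.10059880704222933 -23.133956680500866
stored top [ 0.39755301 -0.36836799  0.076     ] [ 0.48788627 -0.40783546  0.076     ] [ 0.44271964 -0.38810173  0.076     ] 0.09857879644626467 -23.600982912644117
disk [0.40831647 0.23492541 0.08      ] [0.46313237 0.31507491 0.08      ] [0.43572442 0.27500016 0.08      ] 0.0971016298293639 55.630968017205376
stand [[0.439 0.344 0.01 ]
 [0.502 0.302 0.01 ]
 [0.438 0.208 0.01 ]
 [0.375 0.249 0.01 ]] [0.43852812 0.27579772 0.01      ] 55.54324069216877
lid far [ 0.55158087 -0.34665589  0.172     ] [ 0.50381035 -0.45731569  0.172     ] 0.12053055626346705
lid near [ 0.51858599 -0.3329972   0.172     ] [ 0.47160058 -0.44282157  0.172     ] 0.11945301105887698
```

```bash
python3 - <<'E'
from h import *
v=load("w2")
for uv,z in [((448,229),.25),((368,0),.25),((400,160),.02),((448,229),.1),((400,110),.25)]: print(uv,z,onz(v,uv,z))
d=np.array([np.cos(np.radians(55.6)),np.sin(np.radians(55.6))])
c=np.array([.4362,.2755])
arm.goto([*(c-.012*d),.40],qd(235.6))
arm.movel([*(c-.012*d),.24])
w=shot("wrist","w3"); shot("side","d3")
print(arm.get_obs()["time_s"],arm.get_obs()["q"])
cv2.imwrite("pics/m3.png",np.hstack([cv2.resize(w["pixels"],(480,360)),cv2.resize(load("d3")["pixels"][60:300,170:383],(320,360))]))
E
```

```text
(448, 229) 0.25 [0.49089748 0.11375057 0.25      ]
(368, 0) 0.25 [0.55896585 0.28701664 0.25      ]
(400, 160) 0.02 [0.52004717 0.13763101 0.02      ]
(448, 229) 0.1 [0.49904984 0.04800887 0.1       ]
(400, 110) 0.25 [0.52588883 0.21470216 0.25      ]
8.7 [ 3.18470210e-01  2.02893968e-02  1.77721647e+00  1.58514562e-05
  1.34209244e+00 -2.22271274e+00]
```

View pics/m3.png

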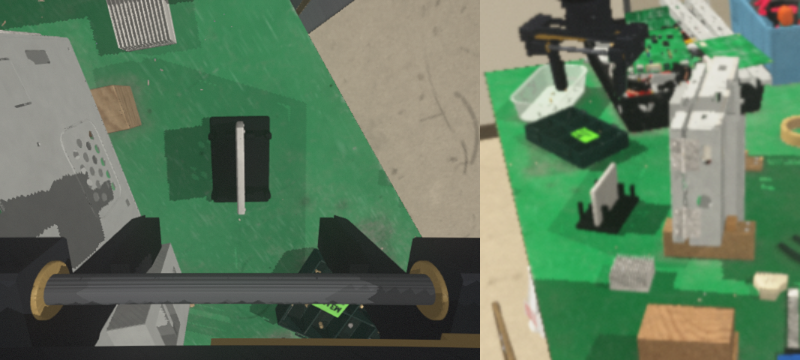

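```bash
python3 - <<'E'
from h import *
w=load("w3");im=w["pixels"]
r=im[150:300,290:350].astype(int); m=(r.min(2)>120)
ys,xs=np.nonzero(m)
for y in range(160,292,8):
    q=xs[ys==y-150]; 
    if len(q): print(y,q.min()+290,q.max()+290,im[y,q.min()+290:q.max()+291].mean(1).astype(int))
print(ys.min()+150,ys.max()+150)
E
```

```text
168 321 324 [126 128 128 128]
176 316 325 [159 182 183 184 185 184 186 195 180 154]
184 316 324 [162 183 183 183 170 175 188 190 166]
192 316 324 [153 182 185 184 184 184 188 189 172]
200 316 324 [143 177 188 188 186 187 189 190 176]
208 316 325 [143 177 189 188 187 187 188 189 189 145]
216 316 325 [127 163 178 179 181 182 182 185 190 146]
224 317 325 [157 176 178 179 181 180 184 188 148]
232 317 325 [152 175 177 181 178 179 180 184 149]
240 317 325 [151 175 176 180 181 179 180 184 152]
248 317 325 [147 171 173 176 179 179 181 184 152]
256 317 325 [139 168 176 174 179 177 177 183 163]
264 318 325 [157 169 171 175 177 179 182 165]
272 318 326 [153 168 170 173 176 178 179 169 129]
280 318 327 [152 168 169 169 170 168 170 176 170 134]
166 293
```

```bash
python3 - <<'E'
from h import *
w=load("w3")
a=onz(w,(320.4,171.5),.08);b=onz(w,(322.2,285.5),.08);m=(a+b)/2
print(a,b,m,np.linalg.norm(a-b),np.degrees(np.arctan2(*(b-a)[1::-1])))
o=arm.get_obs();print(o["tcp_pos"])
l,r=onz(w,(316.4,230),.08),onz(w,(325.6,230),.08);print(np.linalg.norm(l-r))
E
```

```text
[0.40856345 0.23514682 0.08      ] [0.46255742 0.31689038 0.08      ] [0.43556044 0.2760186  0.08      ] 0.09796611226672232 56.554089643825876
[0.43002035 0.26581668 0.24107882]
0.007636723993583035
```

```bash
python3 - <<'E'
from h import *
ps=55.9;d=np.array([np.cos(np.radians(ps)),np.sin(np.radians(ps))])
p=np.array([.4356,.2757])-.012*d
arm.movel([*p,.15],frame=qd(ps+180))
print(arm.movel([*p,.048],vel=.1,force_limit=8))
arm.grasp();o=arm.get_obs();print(o["gripper_width"],o["grip_force"],o["ft_force"])
arm.movel([*p,.18],vel=.1)
arm.movel([*p,.43],vel=.25)
o=arm.get_obs();print(o["gripper_width"],o["ft_force"])
ey=np.array([.399,.917]);ex=np.array([.917,-.399])
t=np.array([.461,-.3494])-.012*ex
arm.goto([*t,.43],qd(156.5))
arm.movel([*t,.22],vel=.2)
w=shot("wrist","w4");s=shot("side","d4");c=shot("scene","s4");o=arm.get_obs();print(o["gripper_width"],o["ft_force"],o["time_s"],o["tcp_pos"])
cv2.imwrite("pics/m4.png",np.hstack([cv2.resize(w["pixels"],(480,360)),cv2.resize(s["pixels"][200:440,230:443],(320,360))]))
E
```

```text
False
0.007942791651580915 29.983138195239007 [-0.556165   -0.72373703 -0.86025453]
0.00824904571850347 [-0.90042759 -0.35625749 -0.27932572]
0.008450291633352095 [-0.17567987  0.31211574 -1.62033314] 17.9417 [ 0.45049891 -0.34517297  0.22137104]
```

View pics/m4.png

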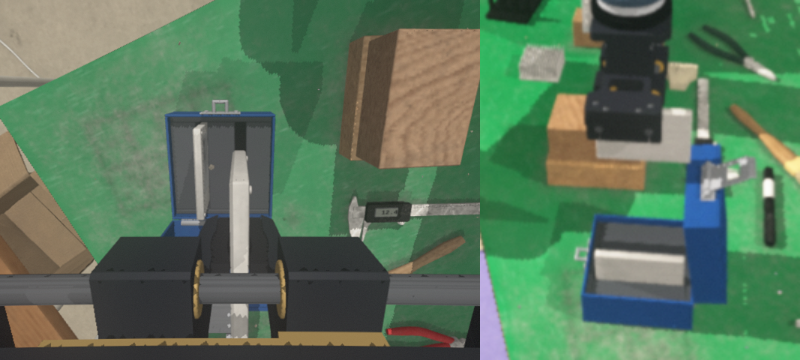

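```bash
python3 - <<'E'
from h import *
w=load("w4");g=w["pixels"].astype(int)
for y in (170,180,190): print(y,g[y,295:345].mean(1).astype(int))
E=np.radians(-23.5);ex=np.array([np.cos(E),np.sin(E)]);ey=np.array([-ex[1],ex[0]])
b=(g[...,0]>g[...,2]+40)&(g[...,0]>g[...,1]+20)
for y in (160,200,240,270): 
    x=np.nonzero(b[y,200:390])[0]+200
    print(y,x.min(),x.max(),[np.round((onz(w,(u,y),.048)[:2]-[.452,-.370])@np.array([ex,ey]).T,4) for u in(x.min()-.5,x.max()+.5)])
T=w["cam_to_world"];print(T[:3,3])
# disk top edge at z
for y in (215,240,260,290): print(y,g[y,295:345].mean(1).astype(int))
E
```

```text
170 [86 86 86 86 85 81 80 84 77 76 83 86 85 86 86 86 77 64 49 44 47 47 47 46
 44 46 45 44 43 44 43 43 48 63 77 84 85 86 84 81 77 81 79 69 73 79 83 84
 81 81]
180 [86 86 86 82 85 85 85 85 83 86 84 84 85 85 86 86 82 66 49 45 44 44 44 44
 44 44 44 48 44 44 44 44 48 67 81 86 83 83 84 83 83 85 83 85 82 83 85 84
 86 85]
190 [85 84 84 83 85 85 86 86 87 85 84 84 84 84 85 85 81 72 54 46 45 46 43 42
 45 46 45 46 44 46 45 43 51 70 82 86 85 86 85 84 83 84 84 86 84 82 83 85
 84 82]
160 220 366 [array([-0.0563, -0.0586]), array([-0.0564,  0.0616])]
200 224 364 [array([-0.0232, -0.0578]), array([-0.0233,  0.0611])]
240 227 363 [array([ 0.012 , -0.0578]), array([0.012 , 0.0615])]
270 229 362 [array([ 0.04  , -0.0579]), array([0.0399, 0.0615])]
[ 0.38293366 -0.31432364  0.36848694]
215 [ 87  86  86  88  85  86  85  87  86  87  86  85  85  99 126 142 146 162
 171 173 172 169 172 170 170 170 171 171 174 172 172 172 168 147 110  90
  86  83  84  86  84  88  82  85  86  84  84  86  85  84]
240 [ 87  86  87  86  86  85  85  87  86  86  96 133 158 158 156 175 189 190
 191 177 178 189 190 188 190 188 189 190 190 178 179 191 193 194 191 185
 152 103  85  87  86  87  85  86  86  84  87  85  85  85]
260 [ 86  84  87  86  86  86  86  84  85  88 107 139 157 156 156 180 198 198
 199 196 198 198 197 196 196 196 194 194 194 195 195 194 193 194 190 188
 161 114  89  85  87  84  88  88  86  84  84  85  87  83]
290 [ 63  61  63  63  62  62  62  62  61  60  68 127 155 156 156 175 191 198
 199 198 197 197 197 194 194 192 191 191 192 193 192 192 190 188 185 179
 150 102  66  61  62  62  62  61  64  65  64  64  61  64]
```

```bash
python3 - <<'E'
from h import *
w=load("w4")
E=np.radians(-23.5);ex=np.array([np.cos(E),np.sin(E)]);ey=np.array([-ex[1],ex[0]]);R=np.array([ex,ey]).T
C=np.array([.452,-.370]);o=arm.get_obs()
f=lambda u,v,z:np.round((onz(w,(u,v),z)[:2]-C)@R,4)
print("slot",f(312.3,180,.038),f(328.3,180,.038))
print("tcp",(np.array(o["tcp_pos"])[:2]-C)@R)
for v in(240,260,290): print("disk",f(309.7,v,.254),f(331.2,v,.254))
print("front rim",f(293,153,.048), "diskfront",f(320,203,.254))
q=o["ee_rot"];print(q)
E
```

```text
slot [-0.0387  0.017 ] [-0.0387  0.0307]
tcp [-0.01127634  0.02216932]
disk [-0.0507  0.0203] [-0.0507  0.027 ]
disk [-0.0441  0.0203] [-0.0441  0.0271]
disk [-0.0338  0.0202] [-0.0338  0.0272]
front rim [-0.062   0.0016] diskfront [-0.0624  0.0235]
[ 9.53921072e-04  2.03622072e-01  9.79048816e-01 -7.46960163e-04]
```

```bash
python3 - <<'E'
from h import *
E=np.radians(-23.5);ex=np.array([np.cos(E),np.sin(E)]);ey=np.array([-ex[1],ex[0]]);R=np.array([ex,ey]).T
C=np.array([.452,-.370])
for n,us,sl in (("w4",(240,260,340,355),slice(140,175)),("w1",(290,300,345,360),slice(165,200))):
    w=load(n);g=w["pixels"].astype(int)
    for u in us:
        c=g[sl,u]; b=np.nonzero((c[:,0]>c[:,2]+40)&(c[:,0]>c[:,1]+15))[0]+sl.start
        print(n,u,b.min(),b.max(),[np.round((onz(w,(u,v),.048)[:2]-C)@R,4) for v in (b.min()-.5,b.max()+.5)])
# slot ends
w=load("w4");print(w["pixels"][150:175,320].mean(1).astype(int))
w=load("w1");print(w["pixels"][85:105,308].mean(1).astype(int),w["pixels"][165:185,307].mean(1).astype(int))
E
```

```text
w4 240 149 155 [array([-0.0655, -0.0413]), array([-0.06  , -0.0416])]
w4 260 149 155 [array([-0.0655, -0.0251]), array([-0.06  , -0.0254])]
w4 340 149 155 [array([-0.0656,  0.0398]), array([-0.06  ,  0.0399])]
w4 355 149 155 [array([-0.0656,  0.0519]), array([-0.06  ,  0.0521])]
w1 290 182 183 [array([-0.0594,  0.0457]), array([-0.0621,  0.0457])]
w1 300 182 183 [array([-0.0591,  0.0322]), array([-0.0617,  0.0322])]
w1 345 183 185 [array([-0.0588, -0.0284]), array([-0.0629, -0.0286])]
w1 360 184 185 [array([-0.0597, -0.0486]), array([-0.0624, -0.0488])]
[131 118 100  92  84  69  67  67  65  63  64  60  51  46  43  44  45  46
  44  43  46  45  45  43  42]
[88 90 87 90 85 82 78 81 80 72 60 47 50 50 44 50 47 49 50 47] [40 39 40 39 40 40 41 41 41 46 48 52 56 56 58 57 53 53 69 79]
```

The held disk lines up with the slot. The trouble is the release: a full opening this low would make a finger strike the stored disk, whose top is at 76 mm. So I'll put the disk back in the stand and regrip it nearer its top edge, which lets me release above the stored disk.

```bash
cat >> h.py <<'E'
E_=np.radians(-23.5);ex=np.array([np.cos(E_),np.sin(E_)]);ey=np.array([-ex[1],ex[0]]);C=np.array([.452,-.370])
def cw(x,y,z): return [*(C+x*ex+y*ey),z]   # case frame -> world
def t(): return round(arm.get_obs()["time_s"],1)
E
python3 - <<'E'
from h import *
ps=55.9;d=np.array([np.cos(np.radians(ps)),np.sin(np.radians(ps))])
m=np.array([.4356,.2757]);p=m-.012*d
c=arm.get_obs()["tcp_pos"]
arm.movel([c[0],c[1],.43],vel=.4)
arm.goto([*p,.43],qd(ps+180))
arm.movel([*p,.11],vel=.3)
hit=arm.movel([*p,.049],vel=.08,force_limit=12)
print("hit",hit,arm.get_obs()["tcp_pos"],t())
if hit and arm.get_obs()["tcp_pos"][2]>.054: raise SystemExit
arm.release()
p=m-.005*d
arm.movel([*p,.066],vel=.08)
arm.grasp();o=arm.get_obs();print(o["gripper_width"],o["grip_force"],o["tcp_pos"],t())
arm.movel([*p,.43],vel=.3)
print(arm.get_obs()["gripper_width"])
arm.goto(cw(-.0055,.0222,.43),qd(156.5))
arm.movel(cw(-.0055,.0222,.17),vel=.3)
w=shot("wrist","w5");s=shot("side","d5");o=arm.get_obs();print(o["gripper_width"],o["time_s"],o["tcp_pos"])
cv2.imwrite("pics/m5.png",np.hstack([cv2.resize(w["pixels"],(480,360)),cv2.resize(s["pixels"][200:440,230:443],(320,360))]))
E
```

```text
hit True [0.42778289 0.26524523 0.04793634] 22.8
0.008503016064125716 29.99575138092041 [0.43280418 0.27156055 0.06598544] 25.6
0.007927576355224663
0.008350627916108593 30.325 [ 0.45608419 -0.34721819  0.17094696]
```

View pics/m5.png

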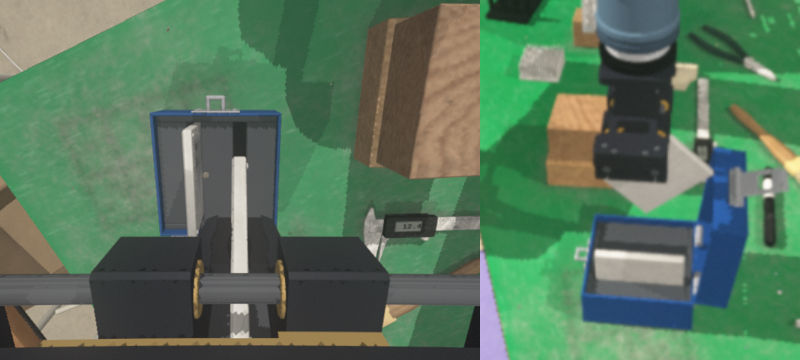

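The disk's +x end caught the upright lid's rim on the way down. The disk is now pitched in the grip at about (660,175) in the right half, with its lowest corner near (648,210), and the lid has been pushed further open. I'll measure both angles before correcting.

```bash
python3 - <<'E'
from h import *
s=load("d5")
def onplane(X,Y,yc):
    uv=(230+(X-480)*213/320,200+Y*240/360)
    o,d=ray(s,uv); o2=(o[:2]-C);k=(yc-o2@ey)/(d[:2]@ey);p=o+k*d
    return np.round([(p[:2]-C)@ex,p[2]],4)
for n,X,Y in(("A",648,210),("B",712,172),("L",603,192)): print(n,onplane(X,Y,.018))
for n,X,Y in(("lid top rear",747,152),("lid top front",715,150),("hinge front",697,300),("hinge rear",727,304)): print(n,onplane(X,Y,-.06))
o=arm.get_obs();print(o["tcp_pos"],[(np.array(o["tcp_pos"][:2])-C)@k for k in(ex,ey)],o["ft_force"])
E
```

```text
A [0.0045 0.1054]
B [0.0728 0.1715]
L [-0.0459  0.1299]
lid top rear [0.1002 0.2772]
lid top front [0.0713 0.2774]
hinge front [0.0636 0.0541]
hinge rear [0.0959 0.0512]
[ 0.45608419 -0.34721819  0.17094696] [np.float64(-0.00533878000248864), np.float64(0.022520857538528054)] [-0.1851777   2.07616593 -4.19493149]
```

```bash
python3 - <<'E'
from h import *
K=np.array([-.0625,.048]);Y=.034
def P(f):
    f=np.radians(f);c,s=np.cos(f),np.sin(f);return K+np.array([35*c-63*s,35*s+63*c-7])/1000
a=P(42)+.008*np.array([-.67,.74])
arm.movel(cw(a[0],.0222,.171),vel=.2)
arm.movel(cw(a[0],Y,a[1]),vel=.2)
f0=np.array(arm.get_obs()["ft_force"])
for f in(36,27,18,9,0,-2):
    q=P(f); h=arm.movel(cw(q[0],Y,q[1]),vel=.08,force_limit=30)
    print(f,h,np.round(np.array(arm.get_obs()["ft_force"])-f0,1))
    if h:break
q=arm.get_obs()["tcp_pos"];arm.movel([q[0],q[1],.20],vel=.2)
w=shot("wrist","w6");s=shot("side","d6");o=arm.get_obs();print(o["gripper_width"],o["time_s"],o["tcp_pos"])
cv2.imwrite("pics/m6.png",np.hstack([cv2.resize(w["pixels"],(400,300)),cv2.resize(s["pixels"][200:440,230:443],(400,450))[:300]]) if 0 else np.hstack([cv2.resize(w["pixels"],(400,450)),cv2.resize(s["pixels"][200:440,230:443],(400,450))]))
E
```

```text
36 False [-0.4  0.1  7.1]
27 False [-1.   0.6  8.8]
18 False [-1.1  0.1  7.8]
9 False [ 0.3 -0.5  7. ]
0 False [ 0.7 -0.5  7.1]
-2 False [-0.3 -1.2  7.2]
0.008672312664834985 33.7583 [ 0.44250227 -0.32906701  0.19786232]
```

View pics/m6.png

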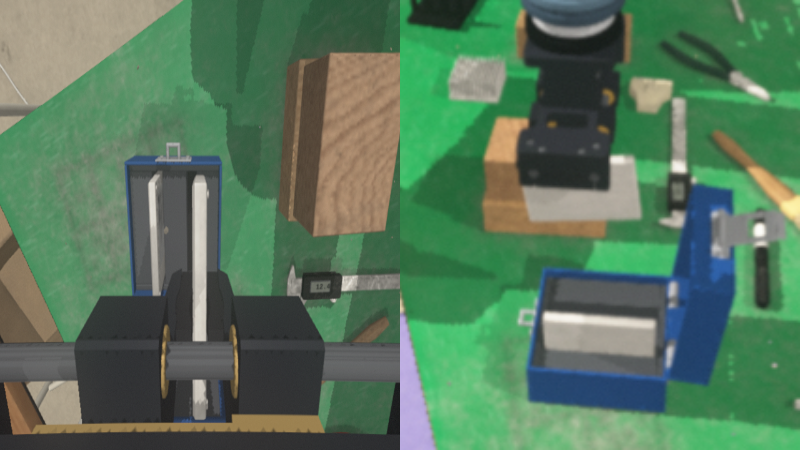

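```bash
python3 - <<'E'
from h import *
s=load("d6");w=load("w6");g=s["pixels"].astype(int)
def onplane(u,v,yc):
    o,d=ray(s,(u,v)); o2=(o[:2]-C);k=(yc-o2@ey)/(d[:2]@ey);p=o+k*d
    return np.round([(p[:2]-C)@ex,p[2]],4)
z=lambda X,Y:(230+(X-400)*213/400,200+Y*240/450)
for n,p,y in(("A",(525,221),.030),("B",(641,218),.030),("Btop",(635,156),.030),("st l",(543,313),-.026),("st r",(656,319),-.026),("case l",(529,401),-.06),("case r",(665,410),-.06),("rim l",(530,368),-.06)): print(n,onplane(*z(*p),y))
o=arm.get_obs();print([(np.array(o["tcp_pos"][:2])-C)@k for k in(ex,ey)],o["tcp_pos"][2])
gw=w["pixels"].astype(int)
for v in(186,190,194,198,240,300):print(v,gw[v,295:345].mean(1).astype(int))
print(gw[170:206,320].mean(1).astype(int))
E
```

```text
A [-0.073   0.1393]
B [0.0308 0.1522]
Btop [0.0243 0.2247]
st l [-0.0517  0.0826]
st r [0.0482 0.0855]
case l [-0.0633 -0.0003]
case r [0.06   0.0027]
rim l [-0.0601  0.0485]
[np.float64(-0.02503198505164763), np.float64(0.03375079880775189)] 0.1978623208386244
186 [67 66 62 57 54 50 49 48 48 49 49 50 50 49 48 47 47 48 68 86 95 98 97 98
 97 97 99 96 98 93 85 73 66 67 65 69 67 66 66 68 67 67 68 69 69 67 68 68
 67 67]
190 [ 86  83  74  58  53  51  48  47  50  51  51  49  50  50  50  80 118 148
 163 166 166 167 167 164 163 165 165 164 163 162 164 161 140 105  88  83
  83  87  83  78  83  82  73  73  84  86  90  84  84  87]
194 [ 86  83  81  66  58  51  48  52  48  49  49  49  49  75 124 148 170 182
 185 184 185 184 186 186 187 187 187 190 188 188 186 189 187 179 149 104
  86  86  87  86  86  86  89  87  88  88  87  86  86  87]
198 [ 86  86  80  69  57  53  52  50  52  49  46  57 118 155 160 162 194 216
 217 214 214 213 211 211 210 209 206 209 208 205 205 204 206 206 195 158
 107  86  84  87  84  86  86  85  89  86  87  86  88  87]
240 [ 85  89  85  76  67  60  58  61  56  59  58  65 110 150 162 162 184 206
 211 210 210 209 209 207 204 201 201 199 203 202 201 201 199 195 180 144
 105  87  88  89  87  87  88  86  89  89  88  89  87  87]
300 [ 55  57  57  56  59  58  57  56  56  56  55  57  86 134 160 159 169 186
 196 198 198 198 197 195 197 196 194 194 193 190 192 197 202 206 181 122
  66  58  58  59  56  57  59  60  59  57  57  57  57  59]
[ 85  85  93 101  94  84  77  76  73  72  72  69  67  68  70  71  97 136
 155 160 165 170 175 177 187 208 215 213 209 208 208 208 207 205 205 205]
```

```bash
cat >> h.py <<'E'
from scipy.spatial.transform import Rotation as Rn
def tilt(deg,psi):  # tilt about case y
    a=Rn.from_rotvec(np.radians(deg)*np.array([ey[0],ey[1],0]))*Rn.from_quat([qd(psi)[i] for i in(1,2,3,0)])
    x=a.as_quat(); return [x[3],x[0],x[1],x[2]]
E
python3 - <<'E'
from h import *
w=load("w6");x=((onz(w,(321,195),.2075)[:2]-C)@ex);print("front top x",x,"off",x+.025+.0506)
q=tilt(5.3,156.5)
arm.movel(cw(0,.0222,.17),vel=.2,frame=q)
w=shot("wrist","w7");s=shot("side","d7");o=arm.get_obs();print(o["gripper_width"],t(),o["tcp_pos"],q,o["ee_rot"],[(np.array(o["tcp_pos"][:2])-C)@k for k in(ex,ey)])
cv2.imwrite("pics/m7.png",np.hstack([cv2.resize(w["pixels"][140:320,220:420],(400,360)),cv2.resize(s["pixels"][230:410,290:490],(400,360))]))
E
```

```text
front top x -0.07361484028743952 off 0.001985159712560483
0.008483031686075618 34.2 [ 0.46036805 -0.34897478  0.16928291] [np.float64(-0.04526590995518562), np.float64(0.20342397720966912), np.float64(0.9779984839397713), np.float64(0.009415322811140157)] [-0.04574204  0.20331     0.97799502  0.00992275] [np.float64(-0.0007097807014830696), np.float64(0.022618138752761415)]
```

View pics/m7.png

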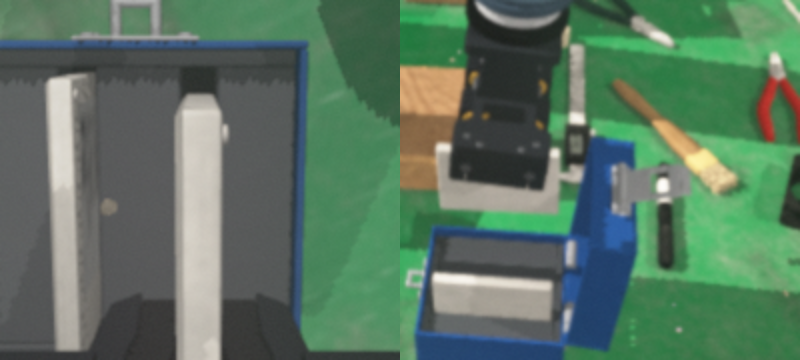

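```bash
python3 - <<'E'
from h import *
s=load("d7")
def onplane(u,v,yc):
    o,d=ray(s,(u,v)); o2=(o[:2]-C);k=(yc-o2@ey)/(d[:2]@ey);p=o+k*d
    return np.round([(p[:2]-C)@ex,p[2]],4)
z=lambda X,Y:(290+(X-400)/2,230+Y/2)
for n,p,y in(("A",(439,208),.018),("B",(558,214),.018),("TL",(438,144),.018),("st l",(433,274),-.026),("st r",(553,282),-.026),("st lb",(433,313),-.026)): print(n,onplane(*z(*p),y))
w=load("w7");print((onz(w,(220+198/2,140+108/2),.184)[:2]-C)@ex)
E
```

```text
A [-0.0504  0.1149]
B [0.0499 0.1171]
TL [-0.0486  0.1896]
st l [-0.0511  0.0825]
st r [0.0485 0.0833]
st lb [-0.053   0.0309]
-0.04987555090468221
```

```bash
python3 - <<'E'
from h import *
q=tilt(5.3,156.5)
arm.movel(cw(-.001,.0220,.105),vel=.2,frame=q)
h=arm.movel(cw(-.001,.0220,.0795),vel=.05,frame=q,force_limit=10)
o=arm.get_obs();print(h,o["tcp_pos"],o["ft_force"],t())
if h: raise SystemExit
arm.release()
arm.movel(cw(-.004,.0220,.12),vel=.25)
arm.grasp()
h=arm.movel(cw(-.004,.0220,.072),vel=.08,frame=qd(156.5),force_limit=10)
print(h,arm.get_obs()["tcp_pos"],t())
arm.movel(cw(-.004,.0220,.15),vel=.25)
arm.movel(cw(-.12,.0,.20),vel=.3)
w=shot("wrist","w8");s=shot("side","d8");print(t())
cv2.imwrite("pics/m8.png",np.hstack([cv2.resize(w["pixels"][60:420,120:520],(400,360)),cv2.resize(s["pixels"][230:440,290:490],(400,420))[:360]]))
E
```

```text
True [ 0.45910094 -0.34936532  0.08566058] [-1.87928444  1.16690558  3.18520821] 35.1
```

```bash
python3 - <<'E'
from h import *
q=tilt(5.3,156.5)
arm.movel(cw(-.0025,.0220,.0857),vel=.05,frame=q)
print(arm.get_obs()["ft_force"])
h=arm.movel(cw(-.0025,.0220,.0795),vel=.05,frame=q,force_limit=15)
o=arm.get_obs();print(h,o["tcp_pos"],o["ft_force"],o["gripper_width"],t())
shot("wrist","w8");s=shot("side","d8")
def onplane(u,v,yc):
    o,d=ray(s,(u,v)); o2=(o[:2]-C);k=(yc-o2@ey)/(d[:2]@ey);p=o+k*d
    return np.round([(p[:2]-C)@ex,p[2]],4)
g=s["pixels"].astype(int)
# top-left/right corners of the held disk: bright mask bbox per column above stored
m=(g.min(2)>135)
for u in range(300,372,5): print(u,np.nonzero(m[290:400,u])[0][[0,-1]]+290 if m[290:400,u].any() else None)
E
```

```text
[-0.72371751 -1.47909238  0.59789203]
True [ 0.45642854 -0.34832655  0.08035733] [-4.08657351  0.8727049   5.71345207] 0.007960335807095884 35.6
300 [365 373]
305 None
310 [340 385]
315 [341 386]
320 [362 386]
325 [363 386]
330 [364 387]
335 [364 387]
340 [365 387]
345 [366 387]
350 [366 388]
355 [367 388]
360 [360 388]
365 [353 374]
370 [317 318]
```

```bash
python3 - <<'E'
from h import *
arm.release()
p=arm.get_obs()["tcp_pos"]
arm.movel([p[0],p[1],.125],vel=.25)
arm.grasp()
h=arm.movel(cw(-.008,.0220,.073),vel=.1,frame=qd(156.5),force_limit=10)
print(h,arm.get_obs()["tcp_pos"],t())
arm.movel(cw(-.008,.0220,.15),vel=.25)
arm.movel(cw(-.12,.0,.20),vel=.3)
w=shot("wrist","w9");s=shot("side","d9");print(t())
cv2.imwrite("pics/m9.png",np.hstack([cv2.resize(w["pixels"][60:420,120:520],(400,360)),cv2.resize(s["pixels"][230:440,290:490],(400,420))[:360]]))
E
```

```text
True [ 0.45484989 -0.34739916  0.09260437] 38.9
40.0
```

View pics/m9.png

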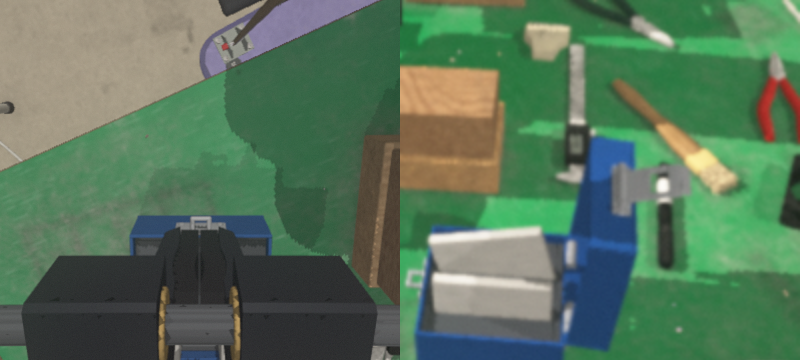

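The disk is in the slot with its front end seated, but its hinge-side end is still high: the top edge runs from (432,237) to (545,230) when it should be parallel to the stored one. I'll press that end down with closed fingers, leaning the tool away from the lid.

```bash
python3 - <<'E'
from h import *
q=tilt(-10,156.5)
arm.movel(cw(.005,.0220,.16),vel=.3,frame=q)
arm.movel(cw(.032,.0220,.125),vel=.2,frame=q)
h=arm.movel(cw(.030,.0220,.0755),vel=.08,frame=q,force_limit=18)
o=arm.get_obs();print(h,o["tcp_pos"],o["ft_force"],t())
s=shot("side","d10")
m=s["pixels"].astype(int).min(2)>135
for u in range(305,372,6): print(u,(np.nonzero(m[335:400,u])[0][:1]+335))
E
```

```text
True [ 0.48813139 -0.3620969   0.0775931 ] [-3.03987164  1.64775071  8.67004919] 41.5
305 []
311 [348]
317 [348]
323 [366]
329 [368]
335 [368]
341 [368]
347 [366]
353 [366]
359 [366]
365 [366]
371 []
```

```bash
python3 - <<'E'
from h import *
q=qd(156.5)
arm.movel(cw(.010,.0220,.11),vel=.25,frame=tilt(-10,156.5))
arm.movel(cw(-.030,.0220,.09),vel=.25,frame=q)
h=arm.movel(cw(-.030,.0220,.0745),vel=.06,force_limit=12)
print(h,arm.get_obs()["tcp_pos"][2],t())
arm.movel(cw(-.030,.030,.27),vel=.4)
s=shot("side","d11")
arm.movel(cw(.152,.042,.27),vel=.4)
arm.movel(cw(.152,.042,.148),vel=.3)
def T(th,a=.112):
    u=np.array([-np.cos(th),np.sin(th)]);n=np.array([np.sin(th),np.cos(th)])
    p=np.array([.062+.009,.048])+a*u+.036*n; return cw(p[0],.042,p[1])
for th in(1.5,1.2,.9,.6,.35,.15):
    h=arm.movel(T(th),vel=.2,force_limit=30); print(th,h,np.round(arm.get_obs()["ft_force"],1),t())
    if h: break
else:
    h=arm.movel(T(-.05),vel=.08,force_limit=28);print(h,arm.get_obs()["tcp_pos"],np.round(arm.get_obs()["ft_force"],1),t())
shot("side","d12")
cv2.imwrite("pics/m10.png",np.hstack([cv2.resize(load(n)["pixels"][230:440,270:470],(400,420)) for n in("d11","d12")]))
E
```

```text
True 0.07637140590559102 42.5
1.5 False [-0.2 -0.1  0.1] 44.8
1.2 False [ 0.1 -0.3  0.2] 45.1
0.9 False [ 0.1 -0.4  0.7] 45.4
0.6 False [-0.5 -0.5  1.1] 45.8
0.35 False [ 0.2 -1.4  0.1] 46.1
0.15 False [-0.9 -0.3  1. ] 46.3
True [ 0.43314519 -0.31712306  0.08433782] [-1.7  4.4 12.9] 46.6
```

View pics/m10.png

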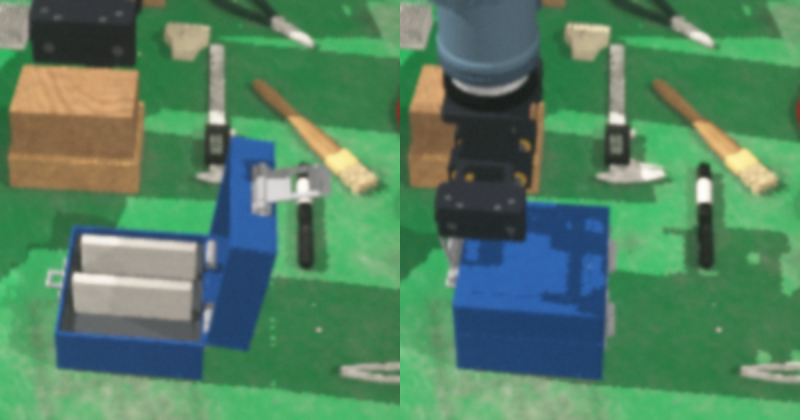

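The left half shows both disks seated side by side. The right half shows the lid shut, and the finger height of 84 mm confirms it. Next I'll swing the hasp over, pushing on its side rail beside the staple.

```bash
python3 - <<'E'
from h import *
Y=.028;q=qd(156.5);q2=tilt(-10,156.5)
arm.movel(cw(-.042,Y,.100),vel=.2)
for x,z,f in((-.070,.1015,q),(-.082,.096,q),(-.0916,.085,q),(-.105,.0735,q),(-.114,.059,q2),(-.1057,.045,q2),(-.093,.036,q2),(-.083,.032,q2)):
    h=arm.movel(cw(x,Y,z),vel=.13,frame=f,force_limit=20); print(x,h,np.round(arm.get_obs()["ft_force"],1),t())
    if h: break
else:
    h=arm.movel(cw(-.072,Y,.031),vel=.05,frame=q2,force_limit=14)
o=arm.get_obs();print(h,[(np.array(o["tcp_pos"][:2])-C)@k for k in(ex,ey)],o["tcp_pos"][2],np.round(o["ft_force"],1),t())
E
```

```text
-0.07 False [ 0.1 -0.3  0.2] 47.3
-0.082 False [-0.4 -0.6 -0.2] 47.6
-0.0916 False [-0.5 -0.3 -0.3] 47.8
-0.105 False [-0.   0.2  0.4] 48.1
-0.114 False [0.4 0.2 0.7] 48.4
-0.1057 False [0.3 0.6 0.3] 48.7
-0.093 False [-0.2 -1.   0.4] 49.0
-0.083 False [-0.1 -0.2 -0.4] 49.2
True [np.float64(-0.07918422933345988), np.float64(0.028998779922569717)] 0.03015046400804747 [-5.8  1.   2.7] 49.5
```

```bash
python3 - <<'E'
from h import *
q2=tilt(-10,156.5)
h=arm.movel(cw(-.072,.028,.031),vel=.05,frame=q2,force_limit=18)
o=arm.get_obs();print(h,(np.array(o["tcp_pos"][:2])-C)@ex,np.round(o["ft_force"],1))
arm.movel(cw(-.11,.028,.04),vel=.2)
arm.movel(cw(-.11,.028,.22),vel=.4)
arm.goto(cw(-.13,.0,.34),qd(-23.5))
w=shot("wrist","wf");s=shot("side","df");print(t())
for n,c in(("w",w),("s",s)):
    print(n,np.round(proj(c,[cw(-.0685,0,.031),cw(-.067,0,.072),cw(-.077,0,.044),cw(-.062,.05,.084),cw(-.062,-.05,.084)])).tolist())
u,v=np.round(proj(w,[cw(-.0685,0,.031)]))[0].astype(int)
g=w["pixels"].astype(int)
for r in range(v-24,v+24,2):   # B blue, g grey metal, G green
    print(r,"".join("B" if p[0]>p[2]+40 else "G" if p[1]>p[2]+25 else "#" if p.min()>110 else "." for p in g[r,u-40:u+41]))
E
```

```text
True -0.0789499261761251 [-6.1  1.1  3.7]
53.4
w [[320.0, 137.0], [320.0, 136.0], [320.0, 145.0], [270.0, 131.0], [369.0, 131.0]]
s [[300.0, 374.0], [299.0, 358.0], [295.0, 369.0], [306.0, 332.0], [298.0, 378.0]]
113 BBBBBBBBBBBBBBBBBBBBBBBBBBBBBBBBBBBBBBBBBBBBBBBBBBBBBBBBBBBBBBBBBBBBBBBBBBBBBBBBB
115 BBBBBBBBBBBBBBBBBBBBBBBBBBBBBBBBBBBBBBBBBBBBBBBBBBBBBBBBBBBBBBBBBBBBBBBBBBBBBBBBB
117 BBBBBBBBBBBBBBBBBBBBBBBBBBBBBBBBBBBBBBBBBBBBBBBBBBBBBBBBBBBBBBBBBBBBBBBBBBBBBBBBB
119 BBBBBBBBBBBBBBBBBBBBBBBBBBBBBBBBBBBBBBBBBBBBBBBBBBBBBBBBBBBBBBBBBBBBBBBBBBBBBBBBB
121 BBBBBBBBBBBBBBBBBBBBBBBBBBBBBBBBBBBBBBBBBBBBBBBBBBBBBBBBBBBBBBBBBBBBBBBBBBBBBBBBB
123 BBBBBBBBBBBBBBBBBBBBBBBBBBBBBBBBBBBBBBBBBBBBBBBBBBBBBBBBBBBBBBBBBBBBBBBBBBBBBBBBB
125 BBBBBBBBBBBBBBBBBBBBBBBBBBBBBBBBBBBBBBBBBBBBBBBBBBBBBBBBBBBBBBBBBBBBBBBBBBBBBBBBB
127 BBBBBBBBBBBBBBBBBBBBBBBBBBBBBBBBBBBBBBBBBBBBBBBBBBBBBBBBBBBBBBBBBBBBBBBBBBBBBBBBB
129 BBBBBBBBBBBBBBBBBBBBBBBBBBBBBBBBBBBBBBBBBBBBBBBBBBBBBBBBBBBBBBBBBBBBBBBBBBBBBBBBB
131 BBBBBBBBBBBBBBBBBBBBBBBBBBBBBBBBBBBBBBBBBBBBBBBBBBBBBBBBBBBBBBBBBBBBBBBBBBBBBBBBB
133 GGGGGGGGGGGGGG#########
[... 476 characters left out ...]
GGGGGGGGGGGG
145 GGGGGGGGGGGGGGGGGGGGGGGGGGGGGGG###############.GGGGGGGGGGGGGGGGGGG..GGGGGGGGG.GGG
147 GGGGGGGGGGGGGGGGGGGGGGGGGGGGGGGGGGGGGGGGGGGGGGGGGGGGGGGGGGGGGGGG.......GGGGGGGGGG
149 GGGGGGGGGGGGGGGGGGGGGGGGGGGGGGGGGGGGGGGGGGGGGGGGGGGGGGGGGG..GGGGG...GGGGGGGGGGGGG
151 GGGGGGGGGGGGGGGGGGGGGGGGGGGGGGGGGGGGGGGGGGGGGGGGGGGGGGGGG....GGGGGGGGGGGGGGGGGGGG
153 GGGGGGGGGGGGGGGGGGGGGGGGGGGGGGGGGGGGGGGGGGGGGGGGGGGGGGGGGG.GGGGGGGGGGGGGGGGGGGGGG
155 GGGGGGGGGGGGGGGGGGGGGGGGGGGGGGGGGGGGGGGGGGGGGGGGGGGGGGGGGGGGGGGGGGGGGGGGGGGGGGGGG
157 GGGGGGGGGGGGGGGGGGGGGGGGGGGGGGGGGGGGGGGGGGGGGGGGGGGGGGGGGGGGGGGGGGGGGGGGGGGGGGGGG
159 GGGGGGGGGGGGGGGGGGGGGGGGGGGGGGGGGGGGGGGGGGGGGGGGGGGGGGGGGGGGGGGGGGGGGGGGGGGGGGGGG
```

```bash
python3 -c "
from h import *
print(arm.hand_in(),t())"
```

```text
the job is handed in; nothing more can be done
the job is handed in; nothing more can be done
```

I handed the job in: the disk is in the empty slot beside the other one, the lid is shut, and the hasp lies flat over the staple, at about 53 s of the 72 s allowed. On the way, the disk knocked the open lid further back and had to be re-levelled against the case's front rim, and I viewed 11 pictures against the limit of 10.

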